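# Free the scraper from the left-hand sharpening clamp and put it back in the rack

## Robot

A 7-joint arm with a two-finger parallel gripper is mounted at the origin on the work surface. World frame = base frame: x ahead of the robot, y to its left, z up, the work surface at z = 0. Lengths are in m, angles in rad, forces in N, time in s.
With the tool pointing down it reaches from about 0.35 to 0.9 m from the base axis. Payload 8.1 kg.
Tool frame: the origin (TCP) lies midway between the tips of the shut fingers; the grasp point (between the pads) lies 19 mm behind it; z points along the fingers, y is the line along which they close (so a half turn about z gives the same grasp; the last joint's range is limited). The gripper opens to 92 mm and grips with 3 to 60 N. Pads are 19 mm wide; open, the fingers measure 130 mm over their backs; the gripper's body (75 mm by 190 mm) begins 47 mm behind the grasp point.
Start: joints at [-1.308, 0.434, 0.025, 1.573, -0.012, 1.134, -0.075], TCP at [0.224, 0.584, 0.205] pointing down, gripper open.
Joint ranges: [-2.62, 2.62], [-0.44, 2.09], [-1.27, 1.32], [0.08, 2.57], [-1.32, 4.46], [0.12, 2], [-2.74, 2.74]. Speed limits (rad/s): [2.22, 2.22, 3.01, 3.01, 3.14, 3.14, 3.14].

## Interface

Orientations are given as a rotation vector (axis times angle).
In Python, from cell import readout, get_image, calibration, ticket gives the robot as it stands. The module is installed in compiled form; this text tells all that it offers.
- The arm moves only by the tool move_arm, never from a script. Its argument "series" is a list of rows, each a list of 6 numbers: the shift along the world's x, y, z as a fraction of full scale, then the turn, a rotation vector about the world's x, y, z as a fraction of full scale. A call has 1 to 5 rows; each row is the pose to reach, as a shift and turn from the pose commanded when the call began; what a row does not reach only later rows make up. Full scale, the value 1, is 0.75 m for a shift and 60 degrees for a turn. A row lasts 1/10 s, in which the tool goes at most 50 mm and 8.59 degrees, less where a joint would pass 70% of its speed; a pose out of reach is approached as far as the arm can. A call with a number of a shift or a turn outside -1 to 1 is refused whole. A call with a gripper value outside its range is refused whole. "claw" is the opening, from -1 (shut) to 1 (fully open), so that 0 is half open, set as the call begins (left out, the last holds). The fingers move at their own pace and stop on an object; "squeeze" is the grip in N (left out, the last holds). Time passes only in rows, so rows that repeat a pose let the fingers close. It gives the time, the measured TCP pose, the force, the opening and the grip force at its end, in the units of the state.
- readout.observe(): the state, without advancing time (a new reading comes with each control period).
- get_image(name): name is "scene" or "top" or "wrist"; returns (picture, depth): 420x560x3 uint8, red, green, blue; 420x560 float32, m along the optical axis (not along the pixel's ray), 0 where there is no reading.
- calibration(name): a dict with "fx", "fy", "cx", "cy" (pixels), "view" (4x4, takes a point from world to camera coordinates); the wrist camera has in their place "mount" (4x4, takes a point from camera to tool coordinates, whose origin is the TCP and whose axes are the flange's). Camera axes: x right, y down, z forward; pixel columns grow to the right and rows downward; lengths in m; the calibration is good to about 2 mm. The wrist camera is an equidistant fisheye: a pixel r from the principal point sees the ray r / f radians off the axis. A picture is of the moment at which its call begins: read the wrist's pose just before it. calibration takes no time and is no camera call.
- ticket.sign_off(): hands the job in; it is judged then, once.
The state is a dict: "clock": time; "joints": joint angles; "dq": joint speeds; "joint_efforts": joint torques, N m; "position": TCP position; "ee_rot": TCP orientation; "force": force on the tool from outside, world axes, zero at the start; "ft_torque": the same for the moment, N m; "width": opening from 0.0 (shut) to 1.0 (fully open); "gripper_force": force on a finger pad.
Only numpy, scipy, OpenCV 4.12 (cv2) and the standard library are available. Lean on these libraries where they do the work, as an engineer would, in place of code of your own. Each camera call takes 0.05 s, during which the arm holds its last target. There are 200 camera calls.

## Task

The wood-turning scraper is held in the sharpening clamp, whose black bar knob has a left-hand thread: turn the knob clockwise (seen from above) by a good half turn or more, so that the foot comes up off the blade while the scraper still lies in place. Then draw the scraper back by its handle out from under the foot, and lay it (do not drop it) in the free middle groove of the tool rack, its handle pointing the same way as the handles of the two tools beside it, without disturbing those two; let go of it and leave the knob loose.

Things in the scene. Friction and masses are not known exactly. Their poses are not given: they have to be found in the camera images.
- clamp: Green cast sharpening clamp, fixed. Origin on the bench under the scraper's shoulder; +x along the clamped blade to the tip, z up. Base plate 12 thick, 70 wide, x=-120 to 190 mm. Anvil x=35 to 120, top 50 up, blade channel 28 wide between ribs 6 high. Handle support x=-104 to -86, top 39.5, cheeks 33 apart to 49.5. Post x=135 to 165; its arm, 34 wide, z=77 to 95, reaches back to x=75.
- knob_grip (a point): Centre of the knob's black grip bar, on its vertical axis (clamp x=95 mm, y=0), 125 mm above the bench when tight. Bar 52 mm long (along this point's x), 16 mm wide (y), 26 mm tall, on a thin neck, its underside 17 mm above the clamp's arm. It turns and rises with the knob.
- knob (a joint): Turn of the knob, rad: 0 = tight (start; bar along the clamp's x), grows clockwise seen from above (left-hand thread: clockwise loosens), end stop 4.8. Knob, screw and foot rise 1.91 mm per rad. Turning takes about 0.2 N m; it stays where it is left.
- foot_pad (a point): Centre of the underside of the round steel foot (20 mm diameter) that the screw carries under the arm; tight, its spring presses on the blade with about 30 N. It leaves the blade after about 0.8 rad of knob turn and is about 4 mm above it at half a turn.
- scraper_grip (a point): The loose scraper (0.17 kg): point on its axis in the handle, where to grip, 30 mm behind the shoulder; x axis towards the blade tip, z up. Pale wooden eight-sided handle 26 mm across, from 90 mm behind to 25 mm ahead of this point, then a steel blade 18 wide, 5 thick. Lies level, 52.5 mm above the bench; once loosened, drawn back 40 mm or more the blade is clear of the foot and can be lifted.
- scraper_tip (a point): Middle of the scraper's blade end, on the tool's axis, 110 mm ahead of its shoulder.
- rack: Wooden tool rack, fixed, 270 x 240 mm, base 12 thick; origin on the bench, z up. Three grooves along its x at y=-75, 0, 75 mm, the middle one free. Each is a pair of notches in two bars 18 thick: at x=70 for the blade (28 wide, floor 50 up, sides to 64) and at x=-95 for the handle (38 wide, floor 39.5 up, sides to 55.5). Blades point to +x, handles to -x.
- groove (a point): Where the scraper's grip point (point scraper_grip) belongs in the free middle groove: 52.5 mm above the bench, x axis along the groove towards where the blade points. There is free space beside and below it, down to the base plate.
- groove_tip (a point): Where the scraper's tip belongs in the free middle groove, 140 mm ahead of point groove along the rack's x.
- gouge: Loose gouge with dark eight-sided handle 32 mm thick, lying in the groove at rack y=+75 mm; origin on its axis at the shoulder. Leave alone.
- parting_tool: Loose parting tool with brown eight-sided handle 26 mm thick, lying in the groove at rack y=-75 mm; origin on its axis at the shoulder. Leave alone.

How it is judged:
On the way, in this order (a step that is already met when the one before it is completed fails the run):
1. the knob is turned clockwise by about half a turn (over 3.0 rad) while the scraper still lies in the clamp (grip point moved less than 15 mm) (value of joint knob above 3 rad and distance of scraper_grip from where it was at the start of the episode below 0.015 m), for 0.1 s.
2. the scraper is drawn out from under the foot: its tip is back past the foot (under 80 mm ahead of the clamp's origin) (x of scraper_tip in the frame of clamp below 0.08 m), for 0.1 s.
At the end, for the whole second after the job is handed in: The scraper lies at rest in the middle groove of the rack, blade the same way as its neighbours, grip point and tip each within 20 mm horizontally of their places and fully down (no more than 4 and 5 mm high); the knob is still loosened by over 3.0 rad (value of joint knob above 3 rad and horizontal distance between scraper_grip and groove below 0.02 m and horizontal distance between scraper_tip and groove_tip below 0.02 m and z of scraper_grip in the frame of rack below 0.0565 m and z of scraper_tip in the frame of rack below 0.0575 m and linear speed of scraper below 0.03 m/s); the robot touches nothing.
It fails at once if the gouge or the parting tool is shifted by more than 20 mm (distance of any of gouge, parting_tool from where it was at the start of the episode above 0.02 m).
It fails at once if the scraper is dropped (falls faster than 0.6 m/s with the fingers off it) (contact force between the fingers and scraper below 0.1 N and linear speed of scraper above 0.6 m/s).
It also fails if it takes over 69 s, if anything falls off the work surface, if the arm or the gripper's body presses on something with over 40 N, if the wrist force passes 120 N, or if a joint passes its speed limit or range.

## Working session

There is one attempt and no reset: what is moved stays moved. The work goes in short steps, Python scripts to look and compute and a tool call to move; the robot and the scene stay as the last step left them, time stands still between calls to the robot, and variables do not carry over. Pictures are saved under pics/ and viewed, at most 10 in all, crops included, and the job is handed in when it is done.

Besides the shell and the picture viewer there is one more tool, called by a JSON object that holds its "fn" and its "kwargs", one argument or row to a line. move_arm: Moves the arm, as the interface text tells. Shift numbers are shares of 0.75 m and turn numbers shares of 60 degrees, none past 1 either way. Its arguments: {"type":"object","properties":{"series":{"type":"array"},"claw":{"type":"number"},"squeeze":{"type":"number"}},"required":["series"]}

```bash
mkdir -p pics; python3 - <<'E'
from cell import readout,get_image,calibration
import cv2,numpy as np
print(readout.observe())
for n in("top","scene"):
    im,d=get_image(n); c=calibration(n); print(n,c)
    cv2.imwrite(f"pics/{n}.png",im[:,:,::-1]); np.savez(f"pics/{n}.npz",im=im,d=d)
E
```

```text
{'clock': 0.0, 'joints': array([-1.30761779,  0.43520921,  0.02497946,  1.57408716, -0.01159862,
        1.13395391, -0.07508432]), 'dq': array([-4.94191491e-04, -5.67787127e-05, -8.20952254e-04,  7.33994949e-05,
        5.26403190e-04,  1.75061475e-03,  4.00199129e-04]), 'joint_efforts': array([-1.03763716e-03, -6.67860174e+01,  9.84035097e-01, -3.14463723e+01,
       -6.06264593e-02,  4.28719819e-02,  1.78878272e-04]), 'position': array([0.22341972, 0.58314293, 0.20445745]), 'ee_rot': array([-5.71432891e-01, -3.08904817e+00,  2.36652269e-03]), 'force': array([-0.20653949, -1.1806302 ,  0.28658084]), 'ft_torque': array([ 0.02506941, -0.00426037,  0.02836112]), 'gripper_force': 0.0, 'width': 1.0007014570450363}
top {'fx': 434.18199590727374, 'fy': 434.18199590727374, 'cx': 284.96069677867075, 'cy': 213.72557140044344, 'view': array([[ 0.02566262, -0.99905626, -0.0350432 , -0.00725476],
       [-0.99411274, -0.0218129 , -0.1061323 ,  0.55749804],
       [ 0.10526775,  0.03756052, -0.99373433,  0.86172167],
       [ 0.        ,  0.        ,  0.        ,  1.        ]])}
scene {'fx': 388.1752525303061, 'fy': 388.1752525303061, 'cx': 277.3733161508449, 'cy': 205.84635039363792, 'view': array([[ 0.65219325,  0.75804964, -0.00217001, -0.35078576],
       [ 0.54070627, -0.4672029 , -0.69954141, -0.23039824],
       [-0.53130095,  0.45506284, -0.71458877,  1.26201973],
       [ 0.        ,  0.        ,  0.        ,  1.        ]])}
```

View pics/top.png

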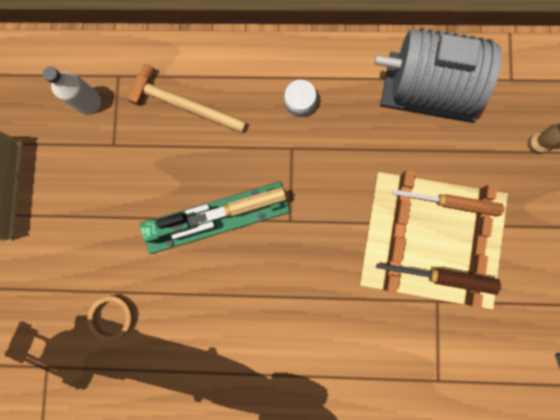

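View pics/scene.png

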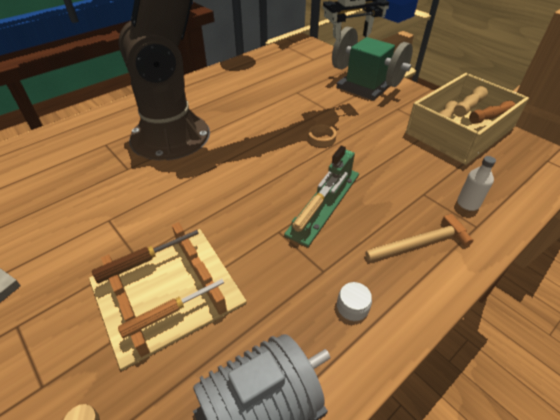

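The top view shows the clamp at about (215,217), with its knob bar at (172,219) and the scraper handle at (257,203) pointing right. The rack is at (435,240), blades left and handles right, with the middle groove free. The scene view agrees.

```bash
cat > h.py <<'E'
import numpy as np,cv2
from cell import calibration
def cloud(n):
    f=np.load(f"pics/{n}.npz"); im,d=f["im"],f["d"]; c=calibration(n)
    v,u=np.mgrid[:420,:560]
    P=np.stack([(u-c["cx"])/c["fx"]*d,(v-c["cy"])/c["fy"]*d,d],-1)
    R,t=c["view"][:3,:3],c["view"][:3,3]
    return im,(P-t)@R
def rect(P):
    r=cv2.minAreaRect(P[:,:2].astype(np.float32)*1000); return r
E
python3 - <<'E'
from h import *
for n in("top","scene"):
    im,W=cloud(n); hsv=cv2.cvtColor(im,cv2.COLOR_RGB2HSV); z=W[...,2]
    bx=lambda x0,x1,y0,y1:(W[...,0]>x0)&(W[...,0]<x1)&(W[...,1]>y0)&(W[...,1]<y1)
    cl=bx(.4,.62,-.05,.36)
    g=cl&(hsv[...,0]>50)&(hsv[...,0]<90)&(hsv[...,1]>100)&(z<.03)
    print(n,"green",rect(W[g]),g.sum(),np.median(z[g]))
    k=cl&(z>.118)&(z<.16); print("knob",rect(W[k]),W[k].mean(0),k.sum(),np.percentile(z[k],[5,50,95]))
    h=cl&(hsv[...,0]<25)&(hsv[...,2]>150)&(z>.045)&(z<.08)
    print("handle",rect(W[h]),W[h].mean(0),h.sum(),np.percentile(z[h],[5,50,95]))
    rk=bx(.3,.68,-.55,-.15)
    b=rk&(z>.007)&(z<.017); print("rackbase",rect(W[b]),b.sum())
    t=rk&(z>.045)&(z<.1); 
    N,l,s,c=cv2.connectedComponentsWithStats(t.astype(np.uint8))
    for i in range(1,N):
        if s[i,4]>40: print("bar",s[i],np.round(c[i]),W[l==i].mean(0),rect(W[l==i]))
im=cv2.imread("pics/top.png")
cv2.imwrite("pics/c1.png",np.hstack([cv2.resize(im[170:265,130:300],None,fx=4,fy=4,interpolation=2)[:, :],]))
E
```

```text
top green ((548.585205078125, 153.57603454589844), (63.89432144165039, 303.1501159667969), 17.96969985961914) 1237 0.0130891492134945
knob ((530.6189575195312, 212.93788146972656), (16.067214965820312, 52.72125244140625), 18.199325561523438) [0.53014692 0.21050289 0.13647382] 303 [0.12249761 0.13825891 0.1408722 ]
handle ((559.5938110351562, 122.38865661621094), (43.710296630859375, 238.90365600585938), 18.47111701965332) [0.56467504 0.09989418 0.06111623] 1150 [0.05443363 0.06117065 0.06760912]
rackbase ((515.191650390625, -299.9959716796875), (270.8597106933594, 240.40440368652344), 81.38179016113281) 10036
bar [ 375  170  129  125 3824] [437. 241.] [ 0.50866078 -0.29090826  0.06280115] ((517.8663330078125, -298.88177490234375), (234.60032653808594, 239.7621307373047), 83.37218475341797)
bar [484 185  13  15 162] [490. 192.] [ 0.60725597 -0.39860079  0.05474782] ((607.8956909179688, -399.9240417480469), (19.70003890991211, 26.802810668945312), 83.50079345703125)
bar [479 216  14  21 229] [486. 226.] [ 0.53902491 -0.38833083  0.05447231] ((539.3438110351562, -389.275390625), (19.748
[... 327 characters left out ...]
-368.31085205078125), (19.131956100463867, 25.701946258544922), 81.37631225585938)
scene green ((0.0, 0.0), (0.0, 0.0), 0.0) 0 nan
knob ((529.6541748046875, 212.99032592773438), (16.001235961914062, 55.57374954223633), 18.547523498535156) [0.53370701 0.20688096 0.13276237] 149 [0.11983999 0.13602952 0.13976673]
handle ((560.4986572265625, 120.31827545166016), (47.1003303527832, 233.25877380371094), 18.958066940307617) [0.56967113 0.09610099 0.06051419] 534 [0.05449048 0.06083829 0.0664305 ]
rackbase ((514.0842895507812, -300.1929016113281), (270.66473388671875, 241.44168090820312), 81.46329498291016) 8466
bar [  92  222  134  127 3758] [155. 284.] [ 0.52012973 -0.31668723  0.06000782] ((512.1768798828125, -301.74908447265625), (234.2543487548828, 243.51132202148438), 81.28168487548828)
  return _methods._mean(a, axis=axis, dtype=dtype,
  ret = ret.dtype.type(ret / rcount)
```

View pics/c1.png

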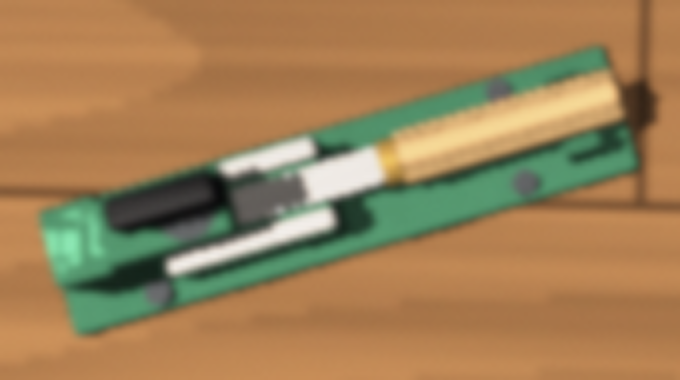

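The crop confirms the bar lies along the clamp axis, with the blade under the foot and the handle at the right. Next I'll check the rack frame and the neighbours' shoulders, and start moving toward the knob.

```bash
python3 - <<'E'
from h import *
a=np.radians(81.45); X=np.array([np.cos(a),np.sin(a)]); Y=np.array([-X[1],X[0]])
for n in("top","scene"):
    im,W=cloud(n); z=W[...,2]; q=W[...,:2]-[.5147,-.300]; x=q@X; y=q@Y
    near=(abs(x)<.15)&(abs(y)<.125)
    for nm,m in(("blade bar",near&(z>.058)&(z<.068)&(x>.03)&(abs(y)<.06)),("handle bar",near&(z>.05)&(z<.06)&(x<-.05)&(abs(y)<.05))):
        print(n,nm,m.sum(),np.percentile(x[m],[3,50,97]),"gap y", [np.percentile(y[m&(y<0)],97) if (m&(y<0)).any() else None, np.percentile(y[m&(y>0)],3)])
    for s in(1,-1):
        m=near&(z>.053)&(abs(y-s*.075)<.03)&(z>.053)
        print(' tool',s,[(round(c,3),round(float(np.percentile(z[m&(abs(x-c)<.004)],95)),4)) for c in np.arange(-.12,.12,.01) if (m&(abs(x-c)<.004)).any()])
E
```

```text
top blade bar 477 [0.07119752 0.08041469 0.08893988] gap y [np.float64(-0.015081002423443563), np.float64(0.014784424812993885)]
top handle bar 338 [-0.09367137 -0.0842552  -0.07584068] gap y [np.float64(-0.019776958933609607), np.float64(0.019853123013587652)]
 tool 1 [(np.float64(-0.12), 0.0728), (np.float64(-0.11), 0.073), (np.float64(-0.1), 0.0738), (np.float64(-0.09), 0.0736), (np.float64(-0.08), 0.073), (np.float64(-0.07), 0.0731), (np.float64(-0.06), 0.0734), (np.float64(-0.05), 0.0737), (np.float64(-0.04), 0.0739), (np.float64(-0.03), 0.0739), (np.float64(-0.02), 0.0739), (np.float64(-0.01), 0.0735), (np.float64(-0.0), 0.073), (np.float64(0.01), 0.0694), (np.float64(0.02), 0.0633), (np.float64(0.03), 0.063), (np.float64(0.04), 0.0627), (np.float64(0.05), 0.0631), (np.float64(0.06), 0.0621), (np.float64(0.07), 0.0663), (np.float64(0.08), 0.0667), (np.float64(0.09), 0.0665), (np.float64(0.1), 0.0637), (np.float64(0.11), 0.0636)]
 tool -1 [(np.float64(-0.11), 0.0661), (np.float64(-0.1), 0.0674), (np.float64(-0.09), 0.0675), (np.float64(-0.08), 0.0666), (np.float64(-0.07), 0.0669
[... 1396 characters left out ...]
, 0.0651), (np.float64(0.1), 0.0619), (np.float64(0.11), 0.0617)]
 tool -1 [(np.float64(-0.11), 0.0652), (np.float64(-0.1), 0.0661), (np.float64(-0.09), 0.0662), (np.float64(-0.08), 0.0657), (np.float64(-0.07), 0.0668), (np.float64(-0.06), 0.0663), (np.float64(-0.05), 0.0665), (np.float64(-0.04), 0.0665), (np.float64(-0.03), 0.0659), (np.float64(-0.02), 0.0666), (np.float64(-0.01), 0.0661), (np.float64(-0.0), 0.0664), (np.float64(0.01), 0.0642), (np.float64(0.02), 0.0568), (np.float64(0.03), 0.0565), (np.float64(0.04), 0.0563), (np.float64(0.05), 0.0568), (np.float64(0.06), 0.0571), (np.float64(0.07), 0.0641), (np.float64(0.08), 0.0658), (np.float64(0.09), 0.0639), (np.float64(0.1), 0.0564)]
```

{"fn": "move_arm", "kwargs": {
  "series": [
    [0.205,-0.247,0,0,0,-0.42],
    [0.205,-0.247,0,0,0,-0.42],
    [0.205,-0.247,0,0,0,-0.42],
    [0.205,-0.247,0,0,0,-0.42],
    [0.205,-0.247,0,0,0,-0.42]
  ],
  "claw": 1
}}

```text
clock: 0.6
position: [0.3789, 0.3956, 0.2051]
ee_rot: [1.234, 2.888, -0.001]
force: [0.9, -0.0, -0.1]
width: 0.999
gripper_force: 0.0
```

{"fn": "move_arm", "kwargs": {
  "series": [
    [0.203,-0.2475,0,0,0,-0.425],
    [0.203,-0.2475,0,0,0,-0.425],
    [0.203,-0.2475,0,0,0,-0.425],
    [0.203,-0.2475,0,0,0,-0.425],
    [0.203,-0.2475,0,0,0,-0.425]
  ]
}}

```text
clock: 1.1
position: [0.531, 0.2098, 0.2051]
ee_rot: [1.841, 2.545, -0.001]
force: [0.7, 0.6, 0.7]
width: 0.998
gripper_force: 0.0
```

```bash
cat >> h.py <<'E'
def st():
    from cell import readout
    from scipy.spatial.transform import Rotation as R
    s=readout.observe(); m=R.from_rotvec(s["ee_rot"]).as_matrix()
    print(round(s["clock"],2),"p",np.round(s["position"],4),"yawY",np.round(np.degrees(np.arctan2(m[1,1],m[0,1])),2),"zax",np.round(m[:,2],3),"j",np.round(s["joints"],2),"F",np.round(s["force"],1),"w",round(s["width"],3),s["gripper_force"])
    return s
E
python3 -c "
from h import *
st()"
```

```text
1.1 p [0.531  0.2098 0.2051] yawY 18.22 zax [ 0.    -0.001 -1.   ] j [-0.74  0.35  0.36  1.73 -0.14  1.08 -0.01] F [0.7 0.6 0.7] w 0.998 0.0
```

{"fn": "move_arm", "kwargs": {
  "series": [
    [0,0,-0.06,0,0,0],
    [0,0,-0.11,0,0,0],
    [0,0,-0.129,0,0,0],
    [0,0,-0.129,0,0,0],
    [0,0,-0.129,0,0,0]
  ]
}}

```text
clock: 1.6
position: [0.5297, 0.2128, 0.1088]
ee_rot: [1.839, 2.547, -0.0]
force: [0.4, -0.1, 0.8]
width: 0.998
gripper_force: 0.0
```

```bash
python3 -c "
from h import *
s=st()
from cell import *
im,d=get_image('top'); im2,d2=get_image('wrist'); cv2.imwrite('pics/w1.png',np.hstack([im2[:,:,::-1]]))
cv2.imwrite('pics/t1.png',im[:,:,::-1])"
```

```text
1.6 p [0.5297 0.2128 0.1088] yawY 18.33 zax [-0. -0. -1.] j [-0.71  0.46  0.33  1.84 -0.19  0.87  0.03] F [ 0.4 -0.1  0.8] w 0.998 0.0
```

View pics/w1.png

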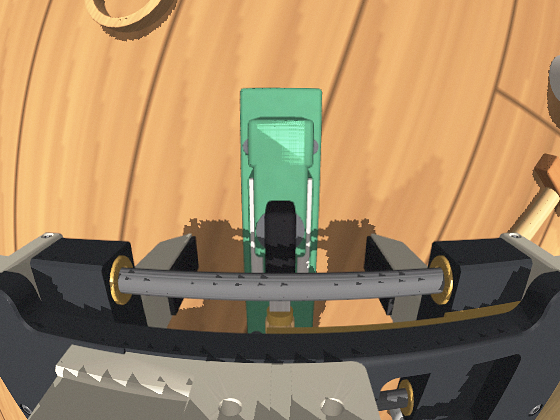

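The bar at (280,235) is aligned and centred between the fingers (185 and 385), so I'll close on it.

{"fn": "move_arm", "kwargs": {
  "series": [
    [0,0,0,0,0,0],
    [0,0,0,0,0,0],
    [0,0,0,0,0,0],
    [0,0,0,0,0,0],
    [0,0,0,0,0,0]
  ],
  "claw": -1,
  "squeeze": 35
}}

```text
clock: 2.2
position: [0.5296, 0.2128, 0.1086]
ee_rot: [1.839, 2.547, 0.0]
force: [0.4, 0.7, 0.3]
width: 0.613
gripper_force: 0.0
```

{"fn": "move_arm", "kwargs": {
  "series": [
    [0,0,0,0,0,0],
    [0,0,0,0,0,0],
    [0,0,0,0,0,0],
    [0,0,0,0,0,0],
    [0,0,0,0,0,0]
  ]
}}

```text
clock: 2.7
position: [0.5296, 0.2128, 0.1085]
ee_rot: [1.839, 2.547, -0.0]
force: [0.8, -0.5, -0.3]
width: 0.178
gripper_force: 0.4
```

{"fn": "move_arm", "kwargs": {
  "series": [
    [0,0,0,0,0,0],
    [0,0,0,0,0,0],
    [0,0,0,0,0,0]
  ]
}}

```text
clock: 3.0
position: [0.5298, 0.2128, 0.1085]
ee_rot: [1.839, 2.547, 0.0]
force: [1.9, 0.7, -1.2]
width: 0.169
gripper_force: 35.0
```

{"fn": "move_arm", "kwargs": {
  "series": [
    [0,0,0.0003,0,0,-0.13],
    [0,0,0.0007,0,0,-0.26],
    [0,0,0.001,0,0,-0.4],
    [0,0,0.0014,0,0,-0.53],
    [0,0,0.0018,0,0,-0.667]
  ]
}}

```text
clock: 3.5
position: [0.5304, 0.2128, 0.1099]
ee_rot: [2.604, 1.756, 0.002]
force: [3.0, 1.0, -5.0]
width: 0.167
gripper_force: 35.0
```

{"fn": "move_arm", "kwargs": {
  "series": [
    [0,0,0.0003,0,0,-0.13],
    [0,0,0.0007,0,0,-0.26],
    [0,0,0.001,0,0,-0.4],
    [0,0,0.0014,0,0,-0.53],
    [0,0,0.0018,0,0,-0.667]
  ]
}}

```text
clock: 4.0
position: [0.5307, 0.2124, 0.1112]
ee_rot: [3.047, 0.759, 0.003]
force: [6.6, -1.3, -7.4]
width: 0.171
gripper_force: 35.0
```

{"fn": "move_arm", "kwargs": {
  "series": [
    [0,0,0.0003,0,0,-0.13],
    [0,0,0.0006,0,0,-0.26],
    [0,0,0.0008,0,0,-0.333],
    [0,0,0.0008,0,0,-0.333],
    [0,0,0.0008,0,0,-0.333]
  ]
}}

```text
clock: 4.5
position: [0.5308, 0.2121, 0.1118]
ee_rot: [3.132, 0.227, 0.004]
force: [6.1, -2.1, -5.0]
width: 0.167
gripper_force: 35.0
```

```bash
python3 -c "
from h import *
st()"
```

```text
4.5 p [0.5308 0.2121 0.1118] yawY -81.72 zax [ 0.002 -0.001 -1.   ] j [-1.03  0.54  0.81  1.86 -0.48  0.94 -1.43] F [ 6.1 -2.1 -5. ] w 0.167 34.994988441467285
```

{"fn": "move_arm", "kwargs": {
  "series": [
    [0,0,0,0,0,0],
    [0,0,0,0,0,0],
    [0,0,0,0,0,0],
    [0,0,0,0,0,0],
    [0,0,0,0,0,0]
  ],
  "claw": 0.65
}}

```text
clock: 5.0
position: [0.5294, 0.2129, 0.1118]
ee_rot: [-3.133, -0.228, 0.0]
force: [-0.2, 0.7, -0.3]
width: 0.556
gripper_force: 0.0
```

{"fn": "move_arm", "kwargs": {
  "series": [
    [0,0,0,0,0,0],
    [0,0,0,0,0,0],
    [0,0,0,0,0,0],
    [0,0,0,0,0,0]
  ]
}}

```text
clock: 5.4
position: [0.5296, 0.2128, 0.1118]
ee_rot: [3.133, 0.228, -0.0]
force: [-0.9, 0.1, -0.0]
width: 0.822
gripper_force: 0.0
```

{"fn": "move_arm", "kwargs": {
  "series": [
    [0,0,0,0,0,0.14],
    [0,0,0,0,0,0.28],
    [0,0,0,0,0,0.42],
    [0,0,0,0,0,0.56],
    [0,0,0,0,0,0.7]
  ]
}}

```text
clock: 5.9
position: [0.5296, 0.2128, 0.1118]
ee_rot: [2.839, 1.344, 0.0]
force: [-0.7, -0.3, -0.1]
width: 0.821
gripper_force: 0.0
```

{"fn": "move_arm", "kwargs": {
  "series": [
    [0,0,0,0,0,0.14],
    [0,0,0,0,0,0.28],
    [0,0,0,0,0,0.42],
    [0,0,0,0,0,0.56],
    [0,0,0,0,0,0.7]
  ]
}}

```text
clock: 6.4
position: [0.5297, 0.2127, 0.1118]
ee_rot: [2.169, 2.272, 0.0]
force: [0.8, -0.3, 0.9]
width: 0.824
gripper_force: 0.0
```

{"fn": "move_arm", "kwargs": {
  "series": [
    [0,0,0,0,0,0.14],
    [0,0,0,0,0,0.28],
    [0,0,0,0,0,0.42],
    [0,0,0,0,0,0.56],
    [0,0,0,0,0,0.7]
  ]
}}

```text
clock: 6.9
position: [0.5296, 0.2126, 0.1118]
ee_rot: [1.211, 2.899, -0.0]
force: [0.5, -0.3, 0.3]
width: 0.827
gripper_force: 0.0
```

{"fn": "move_arm", "kwargs": {
  "series": [
    [0,0,0,0,0,0.14],
    [0,0,0,0,0,0.28],
    [0,0,0,0,0,0.42],
    [0,0,0,0,0,0.56],
    [0,0,0,0,0,0.7]
  ]
}}

```text
clock: 7.4
position: [0.5296, 0.2126, 0.1118]
ee_rot: [-0.092, -3.14, 0.0]
force: [-0.3, -1.4, -0.1]
width: 0.822
gripper_force: 0.0
```

{"fn": "move_arm", "kwargs": {
  "series": [
    [0,0,0,0,0,0.14],
    [0,0,0,0,0,0.2],
    [0,0,0,0,0,0.2],
    [0,0,0,0,0,0.2]
  ]
}}

```text
clock: 7.8
position: [0.5296, 0.2126, 0.1117]
ee_rot: [0.224, -3.134, -0.0]
force: [-0.4, 1.1, -0.1]
width: 0.828
gripper_force: 0.0
```

```bash
python3 -c "
from h import *
st()"
```

```text
7.8 p [0.5296 0.2126 0.1117] yawY 98.17 zax [-0. -0. -1.] j [-0.46  0.44 -0.02  1.82  0.01  0.88  1.23] F [-0.4  1.1 -0.1] w 0.828 0.0
```

{"fn": "move_arm", "kwargs": {
  "series": [
    [0.001,-0.0005,0,0,0,0],
    [0.001,-0.0005,0,0,0,0],
    [0.001,-0.0005,0,0,0,0],
    [0.001,-0.0005,0,0,0,0],
    [0.001,-0.0005,0,0,0,0]
  ],
  "claw": -1
}}

```text
clock: 8.3
position: [0.5303, 0.2124, 0.1118]
ee_rot: [0.228, -3.133, -0.0]
force: [-0.6, -0.5, -0.6]
width: 0.437
gripper_force: 0.0
```

{"fn": "move_arm", "kwargs": {
  "series": [
    [0,0,0,0,0,0],
    [0,0,0,0,0,0],
    [0,0,0,0,0,0],
    [0,0,0,0,0,0],
    [0,0,0,0,0,0]
  ]
}}

```text
clock: 8.8
position: [0.5304, 0.2121, 0.1118]
ee_rot: [-0.227, 3.133, -0.0]
force: [-1.0, -1.3, 1.3]
width: 0.169
gripper_force: 35.0
```

{"fn": "move_arm", "kwargs": {
  "series": [
    [0,0,0.0003,0,0,-0.13],
    [0,0,0.0007,0,0,-0.26],
    [0,0,0.001,0,0,-0.4],
    [0,0,0.0014,0,0,-0.53],
    [0,0,0.0018,0,0,-0.667]
  ]
}}

```text
clock: 9.3
position: [0.5304, 0.212, 0.1132]
ee_rot: [0.867, 3.02, -0.001]
force: [-0.8, -2.3, -0.2]
width: 0.168
gripper_force: 35.1
```

{"fn": "move_arm", "kwargs": {
  "series": [
    [0,0,0.0003,0,0,-0.13],
    [0,0,0.0007,0,0,-0.26],
    [0,0,0.001,0,0,-0.4],
    [0,0,0.0014,0,0,-0.53],
    [0,0,0.0018,0,0,-0.667]
  ]
}}

```text
clock: 9.8
position: [0.5302, 0.2118, 0.1145]
ee_rot: [1.847, 2.541, -0.001]
force: [-0.8, -2.6, 0.1]
width: 0.167
gripper_force: 35.1
```

{"fn": "move_arm", "kwargs": {
  "series": [
    [0,0,0.0003,0,0,-0.13],
    [0,0,0.0007,0,0,-0.26],
    [0,0,0.001,0,0,-0.4],
    [0,0,0.0014,0,0,-0.53],
    [0,0,0.0018,0,0,-0.667]
  ]
}}

```text
clock: 10.3
position: [0.53, 0.2118, 0.1158]
ee_rot: [2.605, 1.755, -0.001]
force: [-0.5, -2.6, 1.2]
width: 0.165
gripper_force: 35.1
```

{"fn": "move_arm", "kwargs": {
  "series": [
    [0,0,0,0,0,0],
    [0,0,0,0,0,0],
    [0,0,0,0,0,0],
    [0,0,0,0,0,0],
    [0,0,0,0,0,0]
  ],
  "claw": 0.65
}}

```text
clock: 10.8
position: [0.5304, 0.2125, 0.1159]
ee_rot: [-2.599, -1.764, -0.0]
force: [0.5, -0.9, -0.2]
width: 0.555
gripper_force: 0.0
```

```bash
python3 -c "
from h import *
st()"
```

```text
10.8 p [0.5304 0.2125 0.1159] yawY -21.68 zax [ 0.  0. -1.] j [-0.84  0.47  0.51  1.85 -0.29  0.9  -0.57] F [ 0.5 -0.9 -0.2] w 0.555 0.0
```

{"fn": "move_arm", "kwargs": {
  "series": [
    [0,0,0.06,0,0,0],
    [0,0,0.1,0,0,0],
    [0.02,-0.06,0.12,0,0,0.14],
    [0.04,-0.12,0.12,0,0,0.28],
    [0.052,-0.158,0.12,0,0,0.42]
  ]
}}

```text
clock: 11.3
position: [0.5706, 0.0904, 0.2069]
ee_rot: [2.147, 2.291, 0.002]
force: [0.2, 0.3, -0.1]
width: 0.825
gripper_force: 0.0
```

{"fn": "move_arm", "kwargs": {
  "series": [
    [0,0,0,0,0,0.14],
    [0,0,-0.04,0,0,0.247],
    [0,0,-0.08,0,0,0.247],
    [0,0,-0.08,0,0,0.247],
    [0,0,-0.08,0,0,0.247]
  ]
}}

```text
clock: 11.8
position: [0.5693, 0.0937, 0.1462]
ee_rot: [-1.841, -2.545, 0.001]
force: [-0.6, -0.6, -0.1]
width: 0.829
gripper_force: 0.0
```

```bash
python3 -c "
from h import *
s=st()
from cell import *
im,d=get_image('top'); im2,d2=get_image('wrist')
a=cv2.resize(im[150:290,120:310],None,fx=2,fy=2); 
cv2.imwrite('pics/w2.png',np.vstack([cv2.resize(im2,(400,300)),cv2.resize(a,(400,295))])[:,:,::-1])"
```

```text
11.8 p [0.5693 0.0937 0.1462] yawY 18.25 zax [-0.001 -0.    -1.   ] j [-0.55  0.43  0.4   1.79 -0.2   0.96  0.26] F [-0.6 -0.6 -0.1] w 0.829 0.0
```

View pics/w2.png

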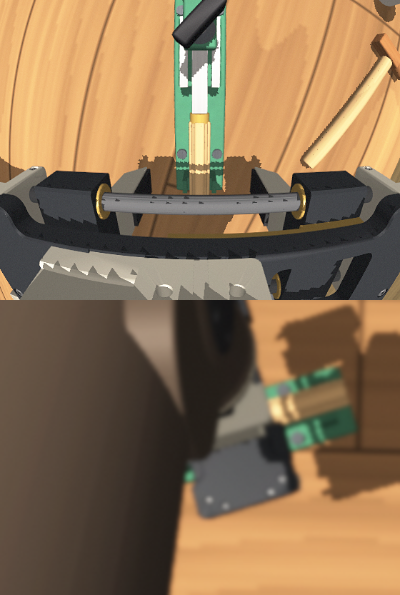

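The knob bar at (200,20) is turned about 40° past a half turn. The scraper still lies in place, with its handle (200,150) centred between the fingers. Now I'll descend and grip.

{"fn": "move_arm", "kwargs": {
  "series": [
    [0,0,-0.06,0,0,0],
    [0,0,-0.11,0,0,0],
    [0,0,-0.14,0,0,0],
    [0,0,-0.15,0,0,0],
    [0,0,-0.15,0,0,0]
  ]
}}

```text
clock: 12.4
position: [0.5697, 0.094, 0.0337]
ee_rot: [1.84, 2.546, 0.0]
force: [-0.4, 0.0, 1.5]
width: 0.823
gripper_force: 0.0
```

{"fn": "move_arm", "kwargs": {
  "series": [
    [0,0,0,0,0,0],
    [0,0,0,0,0,0],
    [0,0,0,0,0,0],
    [0,0,0,0,0,0],
    [0,0,0,0,0,0]
  ],
  "claw": -1,
  "squeeze": 30
}}

```text
clock: 12.9
position: [0.5695, 0.094, 0.0337]
ee_rot: [1.84, 2.546, 0.001]
force: [-1.0, -0.7, 0.4]
width: 0.444
gripper_force: 0.0
```

{"fn": "move_arm", "kwargs": {
  "series": [
    [0,0,0,0,0,0],
    [0,0,0,0,0,0],
    [0,0,0,0,0,0],
    [0,0,0,0,0,0],
    [0,0,0,0,0,0]
  ]
}}

```text
clock: 13.4
position: [0.5693, 0.0939, 0.0334]
ee_rot: [-1.84, -2.546, 0.0]
force: [-0.8, -0.0, 1.5]
width: 0.277
gripper_force: 30.0
```

```bash
python3 -c "
from h import *
st()"
```

```text
13.4 p [0.5693 0.0939 0.0334] yawY 18.27 zax [-0.  0. -1.] j [-0.5   0.57  0.34  1.89 -0.28  0.73  0.32] F [-0.8 -0.   1.5] w 0.277 30.000494420528412
```

{"fn": "move_arm", "kwargs": {
  "series": [
    [0.0067,-0.0202,0.001,0,0,0],
    [0.0134,-0.0405,0.001,0,0,0],
    [0.0201,-0.0607,0.001,0,0,0],
    [0.0268,-0.081,0.001,0,0,0],
    [0.0335,-0.1012,0.001,0,0,0]
  ]
}}

```text
clock: 13.9
position: [0.5949, 0.0159, 0.034]
ee_rot: [1.842, 2.545, -0.0]
force: [0.2, 0.0, -2.1]
width: 0.276
gripper_force: 30.0
```

{"fn": "move_arm", "kwargs": {
  "series": [
    [0,0,0,0,0,0],
    [0,0,0.03,0,0,0],
    [0,0,0.06,0,0,0],
    [0,0,0.1,0,0,0],
    [0,0,0.13,0,0,0]
  ]
}}

```text
clock: 14.4
position: [0.5946, 0.0184, 0.133]
ee_rot: [1.84, 2.546, 0.001]
force: [0.4, 0.3, -1.3]
width: 0.273
gripper_force: 30.0
```

```bash
python3 -c "
from h import *
s=st()
from cell import *
im2,d2=get_image('wrist'); im,d=get_image('scene')
cv2.imwrite('pics/w3.png',np.vstack([cv2.resize(im2,(400,300)),cv2.resize(im,(400,300))])[:,:,::-1])"
```

```text
14.4 p [0.5946 0.0184 0.133 ] yawY 18.3 zax [ 0.001  0.    -1.   ] j [-0.4   0.47  0.39  1.76 -0.21  0.95  0.4 ] F [ 0.4  0.3 -1.3] w 0.273 29.999461770057678
```

View pics/w3.png

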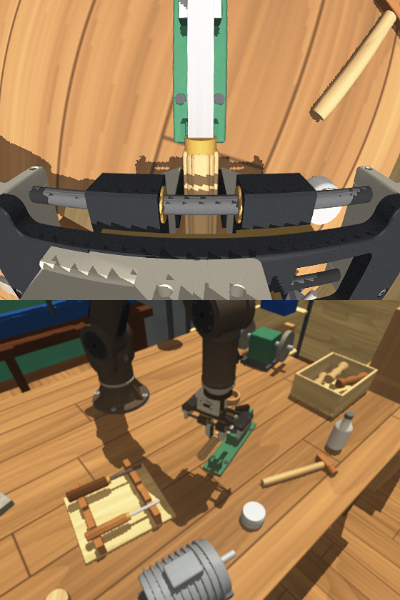

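The scraper is held straight and is clear of the foot. Next is the transfer to above the groove.

{"fn": "move_arm", "kwargs": {
  "series": [
    [-0.011,-0.045,0,0,0,-0.045],
    [-0.022,-0.09,0,0,0,-0.09],
    [-0.033,-0.135,0,0,0,-0.135],
    [-0.044,-0.18,0,0,0,-0.18],
    [-0.055,-0.225,0,0,0,-0.225]
  ]
}}

```text
clock: 15.0
position: [0.5522, -0.1514, 0.1306]
ee_rot: [-2.128, -2.31, 0.001]
force: [0.4, 0.4, -1.6]
width: 0.276
gripper_force: 30.0
```

{"fn": "move_arm", "kwargs": {
  "series": [
    [-0.011,-0.045,0,0,0,-0.045],
    [-0.022,-0.09,0,0,0,-0.09],
    [-0.033,-0.135,0,0,0,-0.135],
    [-0.044,-0.18,0,0,0,-0.18],
    [-0.0555,-0.2255,0,0,0,-0.2225]
  ]
}}

```text
clock: 15.5
position: [0.5109, -0.3204, 0.1305]
ee_rot: [-2.382, -2.047, 0.0]
force: [0.7, 0.1, -0.3]
width: 0.277
gripper_force: 30.0
```

{"fn": "move_arm", "kwargs": {
  "series": [
    [0,0,0,0,0,0],
    [0,0,0,0,0,0],
    [0,0,0,0,0,0]
  ]
}}

```text
clock: 15.8
position: [0.5118, -0.3183, 0.1308]
ee_rot: [-2.378, -2.05, -0.0]
force: [0.4, 0.3, -2.2]
width: 0.274
gripper_force: 30.0
```

```bash
python3 -c "
from h import *
s=st()
from cell import *
im2,d2=get_image('wrist'); im,d=get_image('top')
cv2.imwrite('pics/w4.png',np.vstack([cv2.resize(im2,(400,300)),cv2.resize(im[130:340,300:540],(340,298)).copy()[:, :].repeat(1,0) if 0 else cv2.resize(im[130:340,280:560],(400,300))])[:,:,::-1])"
```

```text
15.8 p [ 0.5118 -0.3183  0.1308] yawY -8.48 zax [-0.001  0.001 -1.   ] j [ 0.09  0.51  0.55  1.75 -0.31  0.97  0.61] F [ 0.4  0.3 -2.2] w 0.274 29.999679923057556
```

View pics/w4.png

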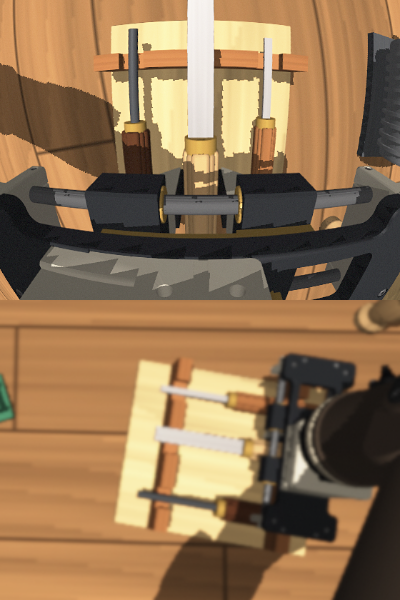

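The blade sits centred and parallel over the middle groove, so I'll lower it.

{"fn": "move_arm", "kwargs": {
  "series": [
    [0,-0.001,-0.03,0,0,0],
    [0,-0.001,-0.06,0,0,0],
    [0,-0.001,-0.085,0,0,0],
    [0,-0.001,-0.1,0,0,0],
    [0,-0.001,-0.11,0,0,0]
  ]
}}

```text
clock: 16.4
position: [0.5117, -0.3197, 0.0483]
ee_rot: [-2.379, -2.05, 0.0]
force: [0.5, 0.3, -1.4]
width: 0.273
gripper_force: 30.0
```

{"fn": "move_arm", "kwargs": {
  "series": [
    [0,0,-0.006,0,0,0],
    [0,0,-0.012,0,0,0],
    [0,0,-0.018,0,0,0],
    [0,0,-0.019,0,0,0],
    [0,0,-0.019,0,0,0]
  ]
}}

```text
clock: 16.9
position: [0.5116, -0.3207, 0.035]
ee_rot: [2.381, 2.049, 0.0]
force: [0.6, -0.4, -2.4]
width: 0.276
gripper_force: 30.0
```

```bash
python3 -c "
from h import *
st()"
```

```text
16.9 p [ 0.5116 -0.3207  0.035 ] yawY -8.58 zax [ 0. -0. -1.] j [ 0.15  0.62  0.48  1.83 -0.39  0.78  0.68] F [ 0.6 -0.4 -2.4] w 0.276 29.999537765979767
```

{"fn": "move_arm", "kwargs": {
  "series": [
    [0,0,-0.001,0,0,0],
    [0,0,-0.002,0,0,0],
    [0,0,-0.002,0,0,0]
  ]
}}

```text
clock: 17.2
position: [0.5117, -0.3207, 0.0334]
ee_rot: [2.381, 2.049, 0.0]
force: [-0.5, 0.2, -0.8]
width: 0.273
gripper_force: 30.0
```

{"fn": "move_arm", "kwargs": {
  "series": [
    [0,0,0,0,0,0],
    [0,0,0,0,0,0],
    [0,0,0,0,0,0],
    [0,0,0,0,0,0],
    [0,0,0,0,0,0]
  ],
  "claw": 0
}}

```text
clock: 17.7
position: [0.5116, -0.3206, 0.0334]
ee_rot: [2.381, 2.049, 0.0]
force: [0.2, 0.0, -0.9]
width: 0.501
gripper_force: 0.0
```

```bash
python3 -c "
from h import *
st()"
```

```text
17.7 p [ 0.5116 -0.3206  0.0334] yawY -8.57 zax [ 0.  0. -1.] j [ 0.15  0.62  0.48  1.83 -0.39  0.78  0.68] F [ 0.2  0.  -0.9] w 0.501 0.0
```

Now I'll retreat straight up and then aside, to check the result from the top camera.

{"fn": "move_arm", "kwargs": {
  "series": [
    [0,0,0.02,0,0,0],
    [0,0,0.06,0,0,0],
    [0,0,0.12,0,0,0],
    [0,0,0.18,0,0,0],
    [0,0,0.24,0,0,0]
  ]
}}

```text
clock: 18.2
position: [0.5111, -0.3208, 0.2163]
ee_rot: [2.381, 2.048, -0.0]
force: [0.6, 0.1, -0.7]
width: 0.499
gripper_force: 0.0
```

{"fn": "move_arm", "kwargs": {
  "series": [
    [-0.05,-0.06,0,0,0,0],
    [-0.1,-0.12,0,0,0,0],
    [-0.14,-0.18,0,0,0,0],
    [-0.14,-0.24,0,0,0,0],
    [-0.14,-0.28,0,0,0,0]
  ]
}}

```text
clock: 18.7
position: [0.4041, -0.5332, 0.2154]
ee_rot: [2.383, 2.045, -0.001]
force: [0.2, -0.6, 0.7]
width: 0.503
gripper_force: 0.0
```

```bash
python3 - <<'E'
from h import *
from cell import *
st()
im,d=get_image('top'); np.savez('pics/top2.npz',im=im,d=d)
f=np.load('pics/top2.npz'); c=calibration('top'); v,u=np.mgrid[:420,:560]
P=np.stack([(u-c["cx"])/c["fx"]*d,(v-c["cy"])/c["fy"]*d,d],-1); W=(P-c["view"][:3,3])@c["view"][:3,:3]; z=W[...,2]
a=np.radians(81.45); X=np.array([np.cos(a),np.sin(a)]); Y=np.array([-X[1],X[0]])
q=W[...,:2]-[.5162,-.2901]; x=q@X; y=q@Y
m=(abs(y)<.014)&(z>.045)&(z<.1)&(abs(x)<.18)
print("x range",x[m].min(),x[m].max())
for lo,hi in((-.115,-.01),(.01,.105)):
    k=m&(x>lo)&(x<hi); print(k.sum(),"y",np.percentile(y[k],[5,50,95]),"z",np.percentile(z[k],[5,50,95]))
cv2.imwrite('pics/t5.png',cv2.resize(im[140:330,150:540],None,fx=2,fy=2)[:,:,::-1])
E
```

```text
18.7 p [ 0.4041 -0.5332  0.2154] yawY -8.71 zax [ 0.001 -0.001 -1.   ] j [ 0.47  0.55  0.61  1.48 -0.32  1.22  0.97] F [ 0.2 -0.6  0.7] w 0.503 0.0
x range -0.11978590551424083 0.11000618041855145
749 y [-0.01229777  0.0003302   0.01150087] z [0.05683925 0.06349593 0.06792743]
495 y [-0.00952821 -0.00056853  0.0082297 ] z [0.05118981 0.05544333 0.05802957]
```

View pics/t5.png

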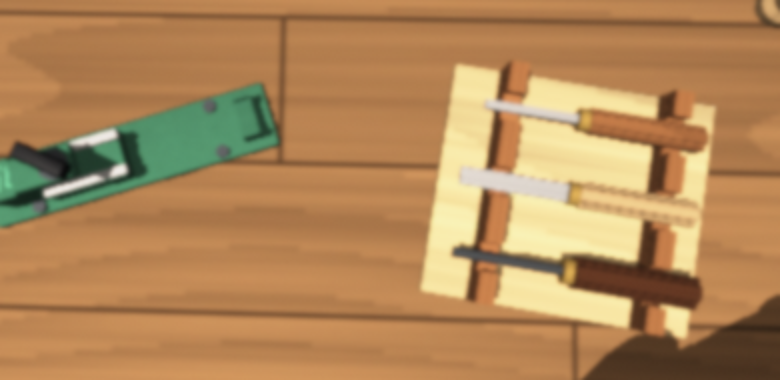

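The scraper lies in the middle groove at rack x from -120 to 110 mm, centred and fully down. Its handle points the same way as the neighbours' handles, and both of those tools are undisturbed. Handing in.

```bash
python3 -c "
from cell import ticket
print(ticket.sign_off())"
```

```text
the job is handed in; nothing more can be done
None
```

The job is handed in after about 19 s of robot time, though the hand-in call returned no verdict: the knob is loosened by about 220° (3.8 rad), and the top camera shows the scraper fully down in the middle groove, handle the same way as its neighbours, with both of them undisturbed and the gripper clear.

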